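Offer the casket lid to its hinge and hold it for pinning

TASK

I am about to tap the hinge pin through this jewellery casket and need you to hold its lid. Take the walnut lid with the brass knuckles out of the drying rack, offer it upright to the hinge on the casket's back edge with its green-lined side facing into the casket, so that its two knuckles drop into the two gaps and all the knuckle holes line up, and gently press it home. Finish still gripping the lid there, upright and pressed lightly down, since nothing else keeps it up; leave the plain blank, hammer, dish and ring clamp where they are.

Things in the scene. Friction and masses are not known exactly. Their poses are not given: they have to be found in the camera images.
- lid: Loose dark walnut lid, about 0.15 kg, 12 mm thick (x), 126 mm wide (y). Origin: middle of its knuckle axis (along y); z up through the panel, which spans z 9 to 81 mm. Green lining on its -x face, brass leaf on +x. It starts upright in one kerf of the rack, lining to the rack's -x, leaning up to 0.08 rad, knuckles on the kerf floor. Grip its two flat faces from above, mid top edge.
- lid_knuckle_left (a point): Centre of the lid's left brass knuckle, on its axis (lid y = +18 mm); belongs in gap_left. Knuckles: 12 mm outer diameter, 17 mm long, 6 mm bore, ends chamfered 1.5 mm. Axes as the lid's.
- lid_knuckle_right (a point): Centre of the lid's right brass knuckle (lid y = -18 mm), same size; belongs in gap_right. Axes as the lid's.
- casket: Open walnut casket, 94 x 130 mm on plan, rim 58 mm high, fixed (cannot move). Origin: centre of its underside, z up; front with brass catch at -x, hinge on the back wall at +x. Hinge axis: along y at x 34, z 64 mm. Three fixed brass knuckles, 12 mm diameter, at y -40..-28, -8..8, 28..40 mm. A 5 mm steel pin is started in the -y knuckle and sticks out to y -70 mm.
- gap_left (a point): Centre of the casket's left hinge gap, on the hinge axis (casket y +18 mm). The gap is 20 mm long (1.5 mm play each side of a lid knuckle). Under the axis lies a rigid brass V bed, 45 degree flanks reaching 6 mm to either side: a lid knuckle pressed down into it rests centred on the hinge axis. Axes as the casket's.
- gap_right (a point): Centre of the casket's right hinge gap (casket y -18 mm), with the same length and V bed. Axes as the casket's.
- rack: Oak drying rack, fixed, 124 x 150 mm, 42 mm high, with two kerfs 14 mm wide along its y, centred at x = -28 and +28 mm, their floors 8 mm above the counter. Origin: centre of its underside, z up.
- blank: Loose plain blank of light brown wood, 12 x 126 x 84 mm, without knuckles, standing in the other kerf (leave it). Origin: centre of its underside.
- hammer: Loose chasing hammer, 60 x 208 x 26 mm, wooden handle, lying in front of the casket (leave it). Origin: centre of its underside, length along its y.
- dish: Loose glass dish with gold findings, 90 mm across, 22 mm high, farther back between rack and casket (leave it). Origin: centre of its underside.
- clamp: Loose wooden ring clamp, 25 x 138 x 21 mm, lying behind the casket (leave it). Origin: centre of its underside, length along its y.

How it is judged:
On the way:
1. the lid is held up by the fingers, clear of the rack and the casket (height (world z) of lid above 0.06 m and contact force between the fingers and lid above 2 N and contact force between lid and rack below 0.05 N and contact force between lid and casket below 0.05 N), for 0.2 s.
At the end, for the whole second after the job is handed in: Each lid knuckle bore is centred in its gap (left in left): within 1.6 mm of the hinge axis in casket x and z, 3 mm along it; lid upright within 0.12 rad, at rest, gripped with over 4 N, pressed on the casket with 1 to 40 N, clear of the rack (x of lid_knuckle_left in the frame of gap_left between -0.0016 and 0.0016 m and y of lid_knuckle_left in the frame of gap_left between -0.003 and 0.003 m and z of lid_knuckle_left in the frame of gap_left between -0.0016 and 0.0016 m and x of lid_knuckle_right in the frame of gap_right between -0.0016 and 0.0016 m and y of lid_knuckle_right in the frame of gap_right between -0.003 and 0.003 m and z of lid_knuckle_right in the frame of gap_right between -0.0016 and 0.0016 m and angle between lid's own z axis and vertical below 0.12 rad and contact force between the fingers and lid above 4 N and contact force between lid and casket between 1 and 40 N and contact force between lid and rack below 0.1 N and linear speed of lid below 0.02 m/s); the arm keeps its last pose, push and grip.
It fails at once if the plain blank is pulled out or knocked over (distance of blank from where it was at the start of the episode above 0.03 m).
It fails at once if the hammer is disturbed (distance of hammer from where it was at the start of the episode above 0.03 m).
It fails at once if the dish is disturbed (distance of dish from where it was at the start of the episode above 0.03 m).
It fails at once if the ring clamp is disturbed (distance of clamp from where it was at the start of the episode above 0.03 m).
It fails at once if the lid is driven hard onto the hinge (over 60 N) (contact force between lid and casket above 60 N).
It also fails if it takes over 32 s, if anything falls off the work surface, if the arm or the gripper's body presses on something with over 40 N, if the wrist force passes 120 N, or if a joint passes its speed limit or range.

ROBOT

A 6-joint arm with a two-finger parallel gripper is mounted at the origin on a cart in front of the work surface, level with it; the furniture and walls round the work are solid. World frame = base frame: x ahead of the robot, y to its left, z up, the work surface at z = 0. Lengths are in m, angles in rad, forces in N, time in s.
With the tool pointing down it reaches from about 0.225 to 0.875 m from the base axis. Payload 3.4 kg.
Tool frame: the origin (TCP) lies at the very end of the fingers, on their centre line; the grasp point (between the pads) lies 19 mm behind it (grasp_offset is the distance from the TCP to the grasp point, in m); y points along the fingers, z is the direction in which the jaws open and shut, and the axes are right-handed (so a half turn about y gives the same grasp; the last joint's range is limited). The gripper opens to 85 mm and grips with 20 to 120 N. Pads are 22 mm wide; open, the fingers measure 114 mm over their backs; the gripper's body (76 mm by 85 mm) begins 54 mm behind the grasp point. The pads swing forward as they close: fully open they stand 13 mm farther back than shut.
Start: joints at [-1.34, 0.276, 1.505, -0, 1.361, -0.121], TCP at [0.198, -0.54, 0.231] pointing down, gripper open.
Joint ranges: [-2.89, 2.89], [-0.75, 2.08], [0.22, 2.7], [-1.18, 4.32], [0.11, 2.71], [-2.7, 2.7]. Speed limits (rad/s): [2.57, 2.57, 3.14, 3.14, 3.14, 3.14].

INTERFACE

Orientations are given as a unit quaternion [w, x, y, z].
In Python, from rig import get_state, get_image, sign_off, grasp_offset gives the robot as it stands.
- The arm moves only by the shell command python3 -m jog 'ROWS' [FORCE]. ROWS is JSON, one flat list of numbers, 7 for each row, row after row: the closure in counts, from 0 (fully open) to 255 (shut), then the shift along the tool's x, y, z in cm, then the turn, a rotation vector about the tool's x, y, z in units of 8 degrees (1.0 is 8 degrees). In form: [jaw, tx, ty, tz, rx, ry, rz, jaw, tx, ty, tz, rx, ry, rz, ...]. A call has 1 to 12 rows; each row is the pose to reach, as a shift and turn from the pose commanded when the call began, along the tool's axes at that moment; what a row does not reach only later rows make up. A row lasts 1/8 s, in which the tool goes at most 62.5 mm and 10.7 degrees, less where a joint would pass 70% of its speed; a pose out of reach is approached as far as the arm can. A call with a gripper value outside its range is refused whole. The fingers move at their own pace and stop on an object; FORCE is the grip in N (left out, the last holds). Time passes only in rows, so rows that repeat a pose let the fingers close. It gives the time, the measured TCP pose, the force and the opening at its end, in the units of the state.
- get_state(): the state, without advancing time (a new reading comes with each control period).
- get_image(name): name is "side" or "top"; returns a dict with "color" (400x640x3 uint8, blue, green, red), "mtx" (3x3 intrinsics, pixels), "R" (3x3) and "t" (3): a world point X has camera coordinates R X + t. Camera axes: x right, y down, z forward; pixel columns grow to the right and rows downward; lengths in m; the calibration is good to about 2 mm. A picture is of the moment at which its call begins. There is no depth.
- sign_off(): hands the job in, once; it reports no verdict.
The state is a dict: "clock": time; "qpos": joint angles; "qd": joint speeds; "effort": joint torques, N m; "position": TCP position; "ee_rot": TCP orientation; "contact_force": force on the tool from outside, world axes, zero at the start; "moment": the same for the moment, N m; "width": finger opening in m.
Only numpy, scipy, OpenCV 4.12 (cv2) and the standard library are available. Lean on these libraries where they do the work, as an engineer would, in place of code of your own. Each camera call takes 0.05 s, during which the arm holds its last target.

## Working session

There is one attempt and no reset: what is moved stays moved. The work goes in short steps, Python scripts to look and compute and a shell command to move; the robot and the scene stay as the last step left them, time stands still between calls to the robot, and variables do not carry over. Pictures are saved under pics/ and viewed, and the job is handed in when it is done.

```bash
ls; mkdir -p pics
python3 - <<'E'
from rig import get_state,get_image
import rig,cv2
s=get_state()
for k,v in s.items(): print(k,v)
print(rig.grasp_offset)
for n in("side","top"):
    d=get_image(n); cv2.imwrite(f"pics/{n}0.png",d["color"]); print(n,d["mtx"],d["R"],d["t"])
E
```

```text
pics
clock 0.0
qpos [-1.33998777e+00  2.76601103e-01  1.50614222e+00  4.55201560e-05
  1.36071220e+00 -1.20973613e-01]
qd [-0.00040773  0.00036309 -0.00109427 -0.00101443 -0.00071873  0.00085413]
effort [ 2.38640183e-03 -4.16762209e+01 -2.45803231e+01  9.80895288e-05
  1.08137535e-02 -2.19918121e-05]
position [ 0.19802973 -0.5392532   0.23043262]
ee_rot [ 0.12370965 -0.12375053  0.69685561 -0.69553863]
contact_force [-0.21692868  0.2430473  -0.10539213]
moment [ 0.01169489 -0.04538309 -0.05008764]
width 0.08521400840429154
0.0187
side [[474.54370439   0.         320.07094552]
 [  0.         474.54370439 200.86440512]
 [  0.           0.           1.        ]] [[ 0.96829328  0.24976149 -0.00522629]
 [ 0.19675991 -0.77536957 -0.60007297]
 [-0.15392743  0.5800183  -0.79992819]] [-0.51077718 -0.13866441  1.3610465 ]
top [[515.47786297   0.         320.94036415]
 [  0.         515.47786297 206.77679348]
 [  0.           0.           1.        ]] [[-0.06773193 -0.99770076 -0.00236054]
 [-0.96681167  0.06621876 -0.24675955]
 [ 0.24634851 -0.01443131 -0.96907386]] [-0.07427314  0.56197003  0.97465342]
```

View pics/side0.png

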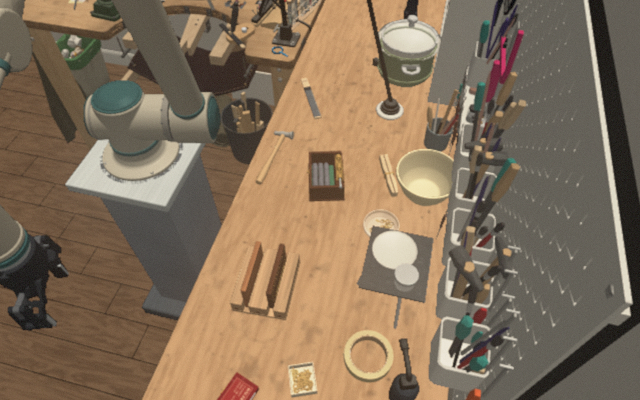

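View pics/top0.png

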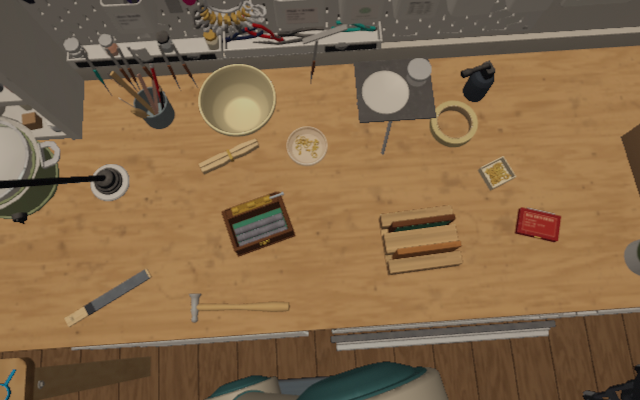

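The side view shows the rack near (268,280), with the dark lid in its far kerf, and the casket near (326,175). In the top view the rack is near (422,240) and the casket near (258,222). I'll zoom in on both.

Run:
```python
import cv2,numpy as np
t=cv2.imread("pics/top0.png");s=cv2.imread("pics/side0.png")
z=lambda im,x0,y0,w,h,k:cv2.resize(im[y0:y0+h,x0:x0+w],None,fx=k,fy=k,interpolation=cv2.INTER_CUBIC)
cv2.imwrite("pics/t_rack.png",z(t,370,200,100,75,8))
cv2.imwrite("pics/t_cas.png",z(t,210,185,100,75,8))
cv2.imwrite("pics/s_rack.png",z(s,225,235,100,75,8))
cv2.imwrite("pics/s_cas.png",z(s,290,140,100,75,8))
```

```text
(no output)
```

View pics/t_rack.png

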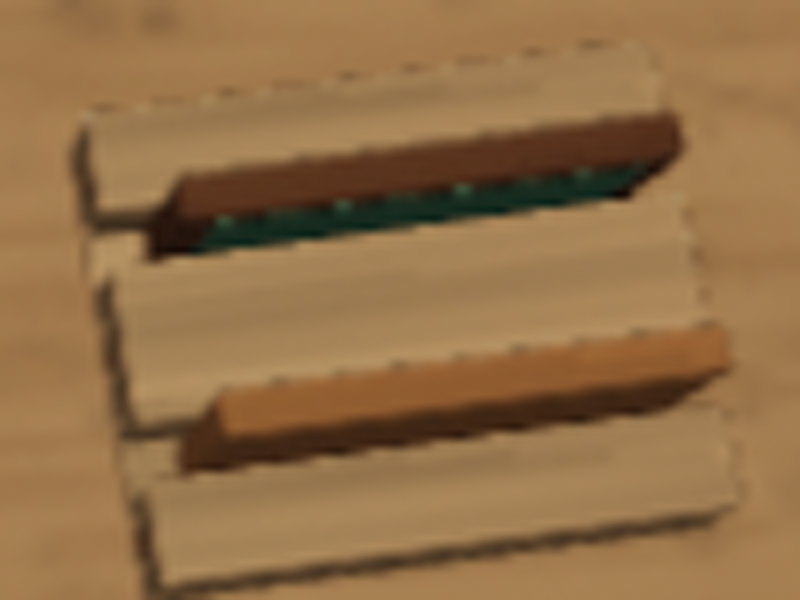

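View pics/t_cas.png

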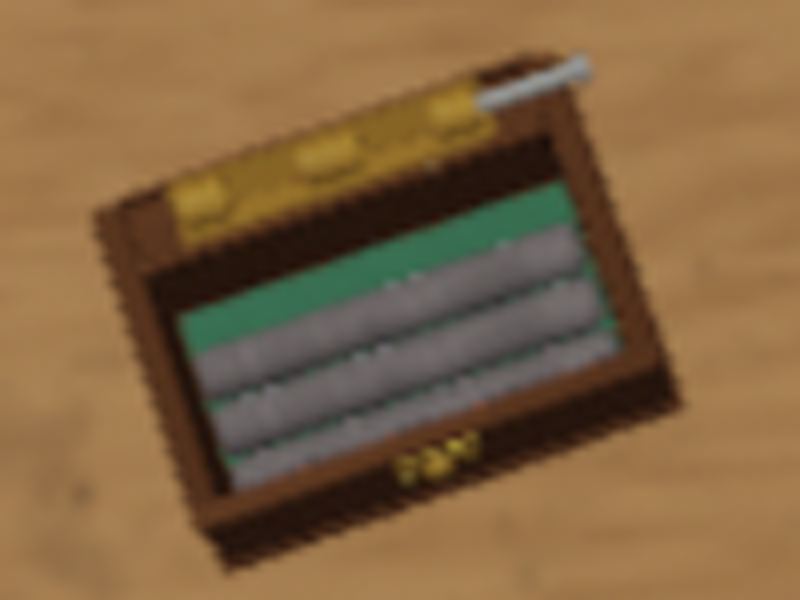

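View pics/s_rack.png

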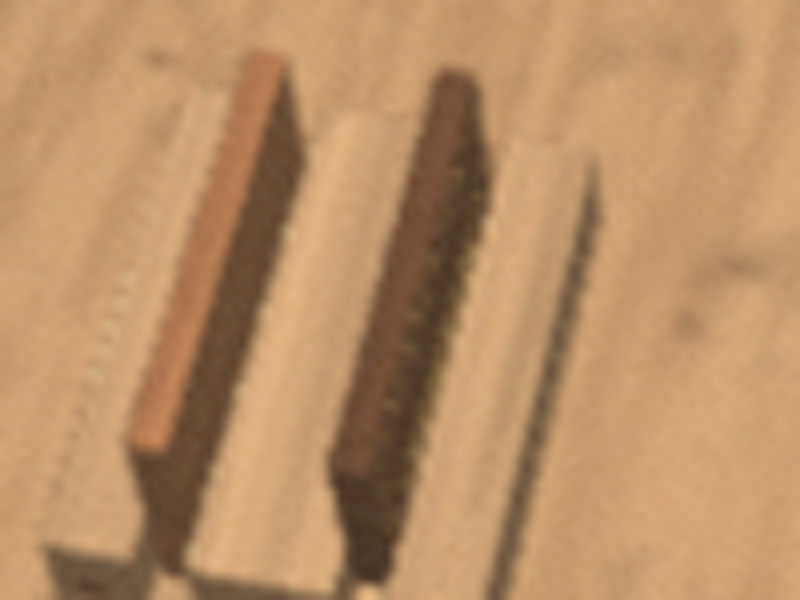

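View pics/s_cas.png

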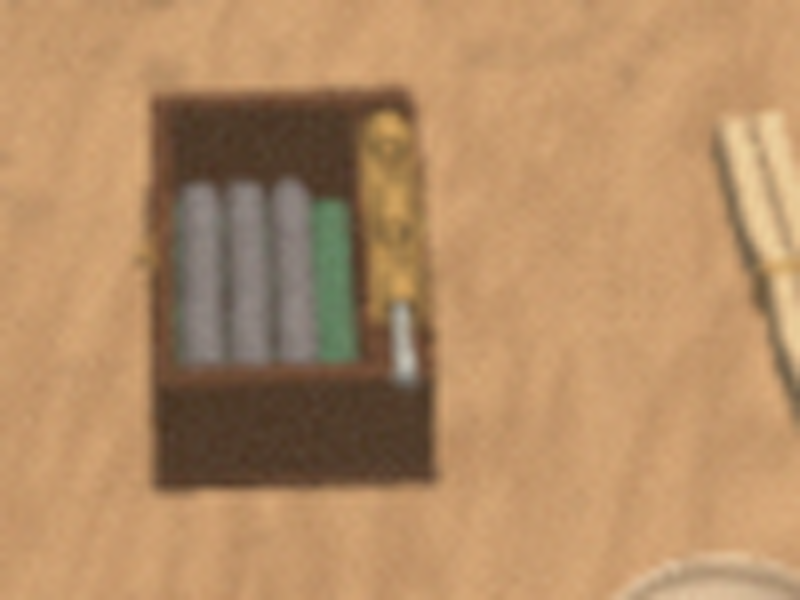

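```bash
cat > h.py <<'E'
import numpy as np,cv2
from scipy.optimize import least_squares
C={"side":dict(K=np.array([[474.54370439,0,320.07094552],[0,474.54370439,200.86440512],[0,0,1]]),R=np.array([[0.96829328,0.24976149,-0.00522629],[0.19675991,-0.77536957,-0.60007297],[-0.15392743,0.5800183,-0.79992819]]),t=np.array([-0.51077718,-0.13866441,1.3610465])),
"top":dict(K=np.array([[515.47786297,0,320.94036415],[0,515.47786297,206.77679348],[0,0,1]]),R=np.array([[-0.06773193,-0.99770076,-0.00236054],[-0.96681167,0.06621876,-0.24675955],[0.24634851,-0.01443131,-0.96907386]]),t=np.array([-0.07427314,0.56197003,0.97465342]))}
def cast(n,px,z):
    c=C[n];d=c["R"].T@np.linalg.inv(c["K"])@np.array([px[0],px[1],1.]);o=-c["R"].T@c["t"]
    return o+d*(z-o[2])/d[2]
def proj(n,X):
    c=C[n];p=c["K"]@(c["R"]@np.asarray(X)+c["t"]);return p[:2]/p[2]
def crop(p,x0,y0,k=8): return np.array([x0+(p[0]+.5)/k-.5,y0+(p[1]+.5)/k-.5])
def rot(a): return np.array([[np.cos(a),-np.sin(a)],[np.sin(a),np.cos(a)]])
def fit(loc,w):  # planar rigid fit loc->w
    loc=np.array(loc);w=np.array(w)[:,:2];a=loc-loc.mean(0);b=w-w.mean(0)
    th=np.arctan2((a[:,0]*b[:,1]-a[:,1]*b[:,0]).sum(),(a*b).sum())
    t=w.mean(0)-rot(th)@loc.mean(0); return t,th,w-(loc@rot(th).T+t)
E
python3 - <<'E'
from h import *
import numpy as np
np.set_printoptions(precision=4,suppress=True)
def do(name,n,x0,y0,pts):
    W=[cast(n,crop(p,x0,y0),z) for p,z,l in pts]
    t,th,r=fit([l for *_,l in pts],W); print(name,n,t,th,"res mm",(r*1000).round(1).tolist())
a,b=.047,.065
do("casket","top",210,185,[((97,210),.058,(a,b)),((548,55),.058,(a,-b)),((205,525),.058,(-a,b)),((665,375),.058,(-a,-b)),((228,572),0,(-a,b)),((682,405),0,(-a,-b))])
do("casket","side",290,140,[((155,97),.058,(-a,b)),((411,93),.058,(a,b)),((157,378),.058,(-a,-b)),((430,380),.058,(a,-b)),((157,487),0,(-a,-b)),((434,487),0,(a,-b))])
a,b=.062,.075
do("rack","top",370,200,[((85,110),.042,(a,b)),((655,42),.042,(a,-b)),((160,585),.042,(-a,b)),((740,512),.042,(-a,-b))])
a,b=.006,.063
do("lid","top",370,200,[((185,178),.095,(a,b)),((678,113),.095,(a,-b)),((172,217),.095,(-a,b)),((682,152),.095,(-a,-b))])
do("lid","side",225,235,[((440,70),.095,(-a,b)),((475,78),.095,(a,b)),((332,470),.095,(-a,-b)),((365,475),.095,(a,-b))])
E
```

```text
casket top [0.5394 0.02  ] 0.2786199808462972 res mm [[-2.6, -4.4], [-5.0, 3.3], [4.3, -4.0], [-0.9, 3.6], [1.7, -0.5], [2.6, 2.1]]
casket side [0.5372 0.023 ] 0.26796625650894024 res mm [[4.3, -4.2], [-3.0, -6.2], [2.4, 4.3], [-3.8, 0.0], [1.0, 4.2], [-0.9, 1.8]]
rack top [ 0.4825 -0.3126] 0.05314610696045331 res mm [[-0.0, -0.1], [0.0, -0.2], [-0.2, -0.6], [0.2, 0.9]]
lid top [ 0.5085 -0.3106] 0.06084783093169586 res mm [[-1.3, -3.0], [-1.0, 0.0], [1.1, 1.9], [1.2, 1.1]]
lid side [ 0.5078 -0.3104] 0.06888764012926624 res mm [[0.9, -0.7], [-0.8, -1.6], [1.5, 1.2], [-1.7, 1.1]]
```

```bash
cat >> h.py <<'E'
from scipy.spatial.transform import Rotation as Ro
def target(yaw,s=1):
    z=s*np.array([np.cos(yaw),np.sin(yaw),0]);y=np.array([0,0,-1.]);x=np.cross(y,z);return np.c_[x,y,z]
def delta(st,pos,yaw,s=1):
    q=st["ee_rot"];R0=Ro.from_quat([q[1],q[2],q[3],q[0]]).as_matrix()
    d=R0.T@(np.asarray(pos)-st["position"])*100
    r=np.degrees(Ro.from_matrix(R0.T@target(yaw,s)).as_rotvec())/8
    return d.round(2),r.round(2),R0
E
python3 - <<'E'
from h import *
from rig import get_state
np.set_printoptions(precision=4,suppress=True)
s=get_state()
for sg in(1,-1):
  print(*delta(s,[.508,-.311,.16],.06,sg))
E
```

```text
[-36.97   7.08 -10.74] [ 0.01 -9.16 -0.01] [[-0.9388 -0.0004  0.3446]
 [-0.3446  0.0015 -0.9388]
 [-0.0001 -1.     -0.0016]]
[-36.97   7.08 -10.74] [ 0.01 13.34  0.01] [[-0.9388 -0.0004  0.3446]
 [-0.3446  0.0015 -0.9388]
 [-0.0001 -1.     -0.0016]]
```

```bash
python3 -m jog '[150,-5,2,-1.5,0,-1.3,0, 150,-11,4,-3,0,-2.6,0, 150,-17,5,-5,0,-3.9,0, 150,-23,6,-7,0,-5.2,0, 150,-29,7,-8.5,0,-6.5,0, 150,-34,7,-10,0,-7.8,0, 150,-37,7.1,-10.75,0,-9.16,0, 150,-37,7.1,-10.75,0,-9.16,0, 150,-37,7.1,-10.75,0,-9.16,0]' 40
python3 - <<'E'
from h import *
from rig import get_state,get_image
np.set_printoptions(precision=4,suppress=True)
s=get_state();print(s["qpos"],s["contact_force"],*delta(s,[.508,-.311,.16],.06)[:2])
t=get_image("top")["color"];si=get_image("side")["color"]
cv2.imwrite("pics/top1.png",t);cv2.imwrite("pics/side1.png",si)
z=lambda im,x0,y0,w,h,k:cv2.resize(im[y0:y0+h,x0:x0+w],None,fx=k,fy=k,interpolation=cv2.INTER_CUBIC)
cv2.imwrite("pics/both1.png",np.hstack([z(t,360,160,100,120,4),z(si,220,205,100,120,4)]))
E
```

```text
clock: 1.23
position: [0.5077, -0.3115, 0.1599]
ee_rot: [-0.514, 0.515, -0.485, 0.485]
contact_force: [-0.1, -0.1, 0.4]
width: 0.0353
[-0.6666  0.3539  1.5721 -0.0009  1.2167 -0.7251] [-0.0584 -0.0769  0.3718] [-0.05 -0.01  0.03] [ 0.01 -0.01 -0.  ]
```

View pics/both1.png

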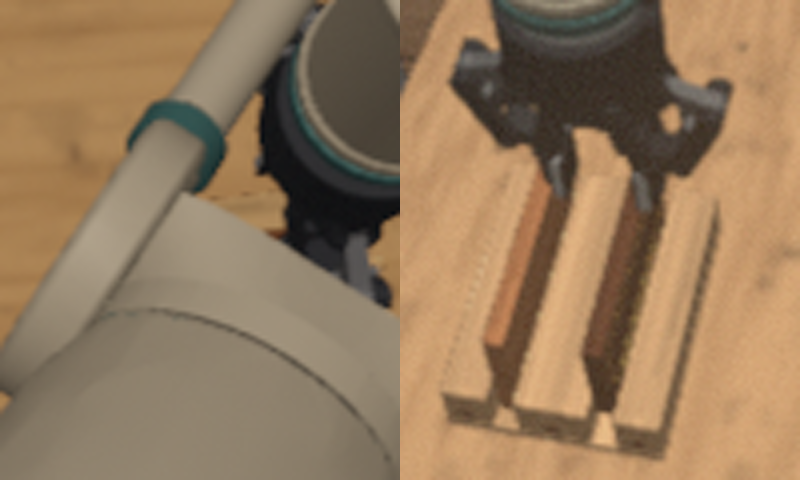

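```bash
python3 -m jog '[150,0,3,0,0,0,0, 150,0,6,0,0,0,0, 150,0,8.5,0,0,0,0, 150,0,10,0,0,0,0, 150,0,10,0,0,0,0]' 40
python3 - <<'E'
from h import *
from rig import get_state,get_image
s=get_state();print(s["contact_force"])
si=get_image("side")["color"]
z=lambda im,x0,y0,w,h,k:cv2.resize(im[y0:y0+h,x0:x0+w],None,fx=k,fy=k,interpolation=cv2.INTER_CUBIC)
cv2.imwrite("pics/side2.png",z(si,220,215,110,85,7))
E
```

```text
clock: 1.95
position: [0.5074, -0.3116, 0.0595]
ee_rot: [-0.514, 0.515, -0.486, 0.484]
contact_force: [-0.6, 0.0, -0.0]
width: 0.0354
[-0.56323879  0.02620781 -0.01346895]
```

View pics/side2.png

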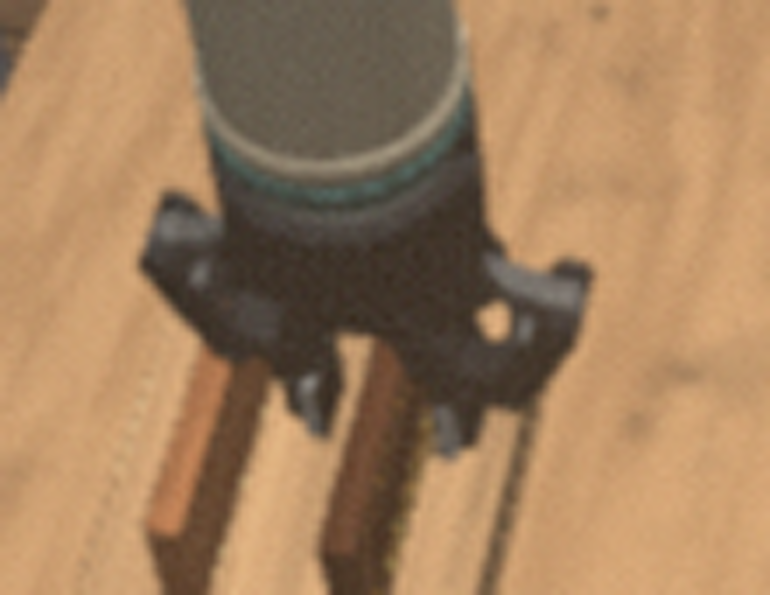

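The fingers straddle the lid, with the tips at (320,430) and (450,450) in the crop, and the blank is clear. Closing now.

```bash
python3 -m jog '[200,0,0,0,0,0,0, 255,0,0,0,0,0,0, 255,0,0,0,0,0,0, 255,0,0,0,0,0,0, 255,0,0,0,0,0,0]' 45
python3 - <<'E'
from h import *
from rig import get_state
s=get_state();print(s["contact_force"],s["moment"])
E
```

```text
clock: 2.62
position: [0.5091, -0.312, 0.0615]
ee_rot: [-0.515, 0.515, -0.484, 0.486]
contact_force: [-0.3, -1.7, 5.2]
width: 0.0113
[-0.33038213 -1.673291    5.16341839] [-0.05438968  0.09445091  0.03058402]
```

```bash
python3 -m jog '[255,0,-1,0,0,0,0, 255,0,-3,0,0,0,0, 255,0,-6,0,0,0,0, 255,0,-10,0,0,0,0, 255,0,-14,0,0,0,0, 255,0,-14,0,0,0,0, 255,0,-14,0,0,0,0, 255,0,-14,0,0,0,0]'
python3 - <<'E'
from h import *
from rig import get_state,get_image
s=get_state();print(s["contact_force"],s["moment"])
for n in("side","top"): cv2.imwrite(f"pics/{n}3.png",get_image(n)["color"])
E
```

```text
clock: 3.62
position: [0.5074, -0.3105, 0.1984]
ee_rot: [-0.515, 0.515, -0.486, 0.483]
contact_force: [0.1, -0.2, -1.2]
width: 0.0111
[ 0.13009512 -0.15563741 -1.18077673] [ 0.01668643 -0.05927292 -0.02919747]
```

View pics/side3.png

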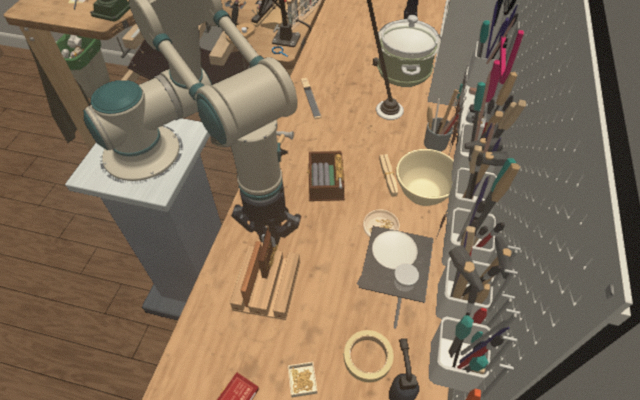

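View pics/top3.png

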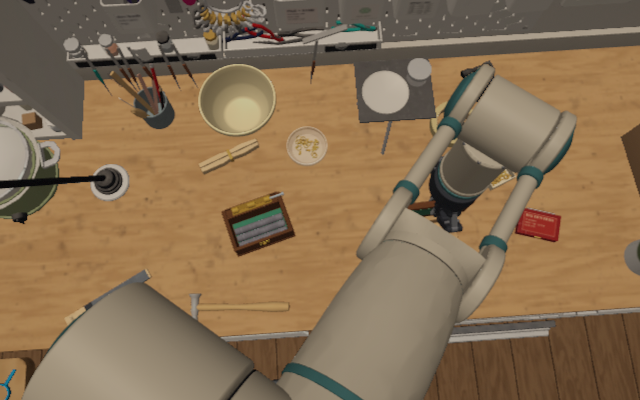

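Lid is held and clear. I'll refine the hinge pose from the first pictures, using the steel pin and the brass knuckles, both at z = 0.064.

Run:
```python
import cv2,numpy as np
for n,(x0,y0,w,h) in {"top":(230,188,60,32),"side":(330,150,20,42)}.items():
    im=cv2.imread(f"pics/{n}0.png")[y0:y0+h,x0:x0+w]
    k=12 if n=="top" else 14
    b=cv2.resize(im,None,fx=k,fy=k,interpolation=cv2.INTER_NEAREST)
    for i in range(0,w,5): cv2.putText(b,str(x0+i),(i*k,8),0,.3,(0,0,255),1)
    for j in range(0,h,5): cv2.putText(b,str(y0+j),(0,j*k+9),0,.3,(0,0,255),1)
    b=cv2.convertScaleAbs(b,alpha=1.5)
    cv2.imwrite(f"pics/z_{n}.png",b)
```

```text
(no output)
```

View pics/z_top.png

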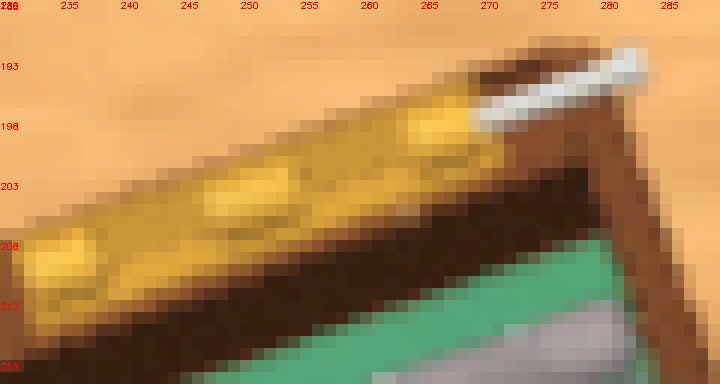

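View pics/z_side.png

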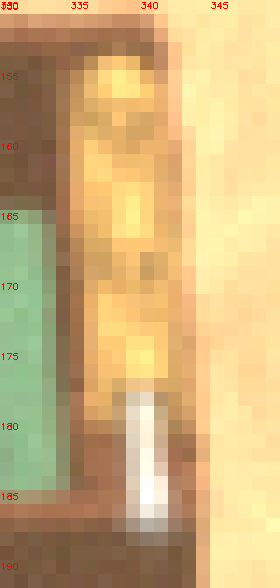

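Run:
```python
from h import *
np.set_printoptions(precision=4,suppress=True)
ax={}
for n,(x0,y0,w,h) in {"top":(262,186,28,16),"side":(334,170,12,22)}.items():
    im=cv2.imread(f"pics/{n}0.png")
    hsv=cv2.cvtColor(im,cv2.COLOR_BGR2HSV).astype(int)
    ok=np.zeros(im.shape[:2],bool);ok[y0:y0+h,x0:x0+w]=True
    m=ok&(hsv[...,1]<70)&(hsv[...,2]>95)
    v,u=np.nonzero(m); 
    wgt=(hsv[...,2]*(255-hsv[...,1]))[m].astype(float)
    P=np.array([cast(n,(a,b),.064)[:2] for a,b in zip(u,v)])
    c=np.average(P,axis=0,weights=wgt);d=np.linalg.svd((P-c)*np.sqrt(wgt)[:,None],full_matrices=False)[2][0]
    if d[0]<0:d=-d   # -y casket dir = (sin yaw,-cos yaw)
    pr=(P-c)@d
    print(n,len(u),"u",u.min(),u.max(),"v",v.min(),v.max(),"c",c,"yaw",np.arctan2(d[0],-d[1]),"ext",pr.min(),pr.max())
# from candidates: expected pixels of features for pose
def feat(x,y,yaw):
    f=lambda lx,ly,lz:np.r_[rot(yaw)@[lx,ly]+[x,y],lz]
    for n in("top","side"):
        print(n,"pin c",proj(n,f(.034,-.055,.064)),"tip",proj(n,f(.034,-.07,.064)),"root",proj(n,f(.034,-.04,.064)))
        for ys in((.040,.028),(.008,-.008),(-.028,-.04)): print("  kn",[proj(n,f(.034,a,.070)).round(2) for a in ys])
feat(.538,.0215,.273)
```

```text
top 37 u 270 283 v 192 198 c [ 0.5885 -0.0235] yaw 0.29089343812293383 ext -0.014974877401061211 0.013524825221004823
side 26 u 334 341 v 178 187 c [ 0.5849 -0.021 ] yaw 0.2784249537743134 ext -0.016241731647165053 0.013388397275416575
top pin c [276.1601 196.3255] tip [283.0963 193.9672] root [269.208  198.6891]
  kn [array([231.36, 210.68]), array([237.02, 208.76])]
  kn [array([246.44, 205.56]), array([253.95, 203.  ])]
  kn [array([263.31, 199.82]), array([268.91, 197.92])]
side pin c [339.8595 183.3402] tip [340.1304 187.961 ] root [339.5927 178.7878]
  kn [array([338.29, 154.07]), array([338.49, 157.44])]
  kn [array([338.82, 163.14]), array([339.1 , 167.79])]
  kn [array([339.45, 173.69]), array([339.66, 177.29])]
```

Run:
```python
from h import *
np.set_printoptions(precision=4,suppress=True)
for n,boxes,th in (("top",[(229,204,13,9),(244,199,13,9),(260,193,11,9)],150),("side",[(336,152,7,8),(336,161,7,9),(336,171,7,9)],130)):
    im=cv2.imread(f"pics/{n}0.png").astype(float)
    for (x0,y0,w,h) in boxes:
        g=im[y0:y0+h,x0:x0+w]; s=g[...,2]-g[...,0]
        s=np.clip(g[...,1]-np.percentile(g[...,1],60),0,None)*((g[...,2]-g[...,0])>60)
        v,u=np.mgrid[y0:y0+h,x0:x0+w]; c=((u*s).sum()/s.sum(),(v*s).sum()/s.sum())
        print(n,np.round(c,2),cast(n,c,.070)[:2])
# rim front-inner / silhouettes: casket silhouettes dark in top
for n,box in(("top",(205,180,100,85)),("side",(300,142,52,65))):
    im=cv2.imread(f"pics/{n}0.png");x0,y0,w,h=box;c=im[y0:y0+h,x0:x0+w]
    m=(cv2.cvtColor(c,cv2.COLOR_BGR2HSV)[...,2]<115)
    m=cv2.morphologyEx(m.astype(np.uint8),cv2.MORPH_CLOSE,np.ones((9,9)))
    k=max(cv2.findContours(m,0,2)[0],key=cv2.contourArea)
    print(n,cv2.minAreaRect(k),cv2.contourArea(k), cv2.approxPolyDP(cv2.convexHull(k),2,True)[:,0]+[x0,y0])
s=cast("side",(339.6,182.8),.064);print("side pin",s)
```

```text
top [233.74 207.65] [0.566  0.0642]
top [249.2  202.25] [0.5751 0.0325]
top [264.45 195.96] [0.5863 0.0011]
side [339.38 155.37] [0.5638 0.0654]
side [338.48 164.12] [0.5685 0.0349]
side [339.07 174.33] [0.5778 0.0014]
top ((52.786720275878906, 43.43138885498047), (48.492645263671875, 62.62586212158203), 70.42687225341797) 2631.0 [[279 192]
 [294 236]
 [238 256]
 [222 211]]
side ((26.0, 34.0), (48.0, 34.0), 90.0) 1346.0 [[339 152]
 [343 199]
 [310 200]
 [310 154]]
side pin [ 0.5845 -0.0207  0.064 ]
```

Run:
```python
from h import *
from rig import get_state
np.set_printoptions(precision=4,suppress=True)
s=get_state()
print(*delta(s,[.5707,.0297,.1465],.273)[:2])
```

```text
[-33.61   5.27   8.34] [ 0.02 -1.53 -0.02]
```

```bash
python3 -m jog '[255,-2,0,0.5,0,-0.1,0, 255,-5,0,1.2,0,-0.3,0, 255,-9,0,2.3,0,-0.5,0, 255,-14,0,3.5,0,-0.7,0, 255,-19,1,4.7,0,-0.9,0, 255,-24,2,6,0,-1.1,0, 255,-28.5,3,7.1,0,-1.3,0, 255,-32,4,8,0,-1.5,0, 255,-33.3,4.8,8.3,0,-1.53,0, 255,-33.6,5.3,8.35,0,-1.53,0, 255,-33.6,5.3,8.35,0,-1.53,0, 255,-33.6,5.3,8.35,0,-1.53,0]'
python3 - <<'E'
from h import *
from rig import get_state,get_image
s=get_state();print(s["contact_force"],delta(s,[.5707,.0297,.1465],.273)[:2])
im={n:get_image(n)["color"] for n in("side","top")}
for n in im: cv2.imwrite(f"pics/{n}4.png",im[n])
z=lambda im,x0,y0,w,h,k:cv2.resize(im[y0:y0+h,x0:x0+w],None,fx=k,fy=k,interpolation=cv2.INTER_CUBIC)
cv2.imwrite("pics/s4z.png",z(im["side"],290,120,100,75,8))
E
```

```text
clock: 5.22
position: [0.5718, 0.0278, 0.1476]
ee_rot: [-0.563, 0.563, -0.427, 0.428]
contact_force: [-0.2, 0.1, -1.7]
width: 0.0112
[-0.22253098  0.05298681 -1.73501586] (array([-0.21,  0.11, -0.05]), array([-0.  , -0.01,  0.01]))
```

View pics/s4z.png

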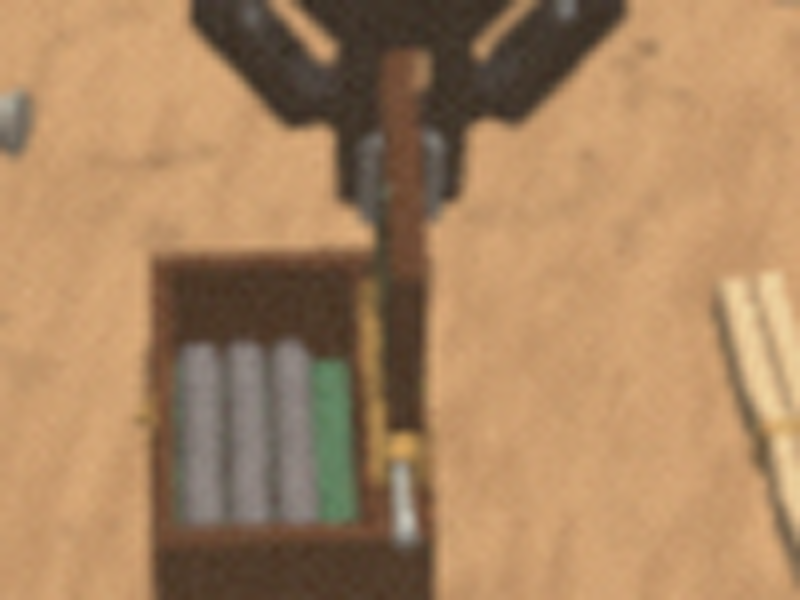

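View pics/top4.png

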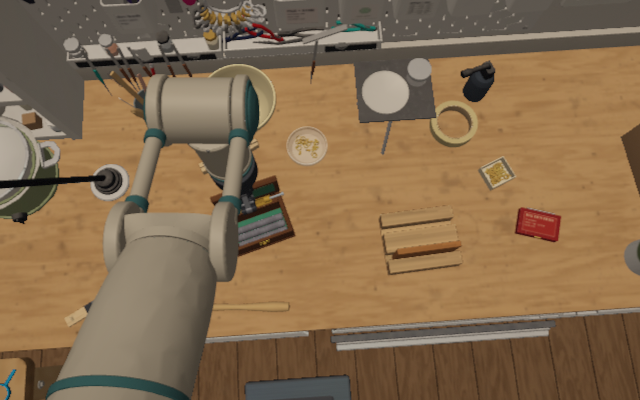

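Run:
```python
from h import *
np.set_printoptions(precision=4,suppress=True)
im=cv2.imread("pics/side4.png").astype(int)
print("v profile R (cols339-341):",[(v,int(im[v,339:342,2].mean()),int(im[v,339:342,1].mean())) for v in range(148,194)])
for v in (140,146,150,158,162,166,170): print(v,"row",[(u,*map(int,im[v,u,1:])) for u in range(333,348)])
yaw=.273;T=np.array([.5718,.0278]);az=.1476-.0475
for lx in(-.006,0,.006):
  for lz in(.009,.081):
    print(lx,lz,proj("side",np.r_[T+rot(yaw)@[lx,-.063],az+lz]))
```

```text
v profile R (cols339-341): [(148, 109, 74), (149, 107, 74), (150, 109, 74), (151, 108, 72), (152, 105, 73), (153, 106, 72), (154, 97, 69), (155, 84, 61), (156, 76, 57), (157, 78, 58), (158, 79, 58), (159, 80, 59), (160, 78, 56), (161, 77, 57), (162, 77, 57), (163, 75, 55), (164, 75, 54), (165, 76, 57), (166, 76, 55), (167, 75, 56), (168, 76, 58), (169, 77, 59), (170, 78, 58), (171, 79, 59), (172, 76, 55), (173, 86, 64), (174, 161, 125), (175, 196, 151), (176, 195, 150), (177, 159, 128), (178, 143, 129), (179, 154, 143), (180, 156, 143), (181, 153, 138), (182, 156, 143), (183, 157, 146), (184, 169, 160), (185, 170, 161), (186, 151, 144), (187, 121, 112), (188, 94, 80), (189, 84, 64), (190, 81, 61), (191, 84, 62), (192, 82, 62), (193, 80, 61)]
140 row [(333, 53, 65), (334, 59, 71), (335, 90, 97), (336, 93, 102), (337, 75, 87), (338, 73, 100), (339, 78, 112), (340, 76, 111), (341, 77, 113), (342, 70, 99), (343, 82, 92), (344, 89, 98), (345, 73, 84), (346, 55, 68), (347, 80, 101)]
146 row [(333, 148, 190), (334, 128, 161), (335, 101, 116), (336, 85, 92), (337, 74, 81), (338, 71, 89), (33
[... 887 characters left out ...]
7, 154, 200)]
166 row [(333, 96, 90), (334, 69, 96), (335, 103, 138), (336, 121, 155), (337, 98, 123), (338, 64, 84), (339, 56, 75), (340, 52, 75), (341, 58, 78), (342, 73, 95), (343, 123, 161), (344, 165, 210), (345, 163, 211), (346, 162, 209), (347, 163, 209)]
170 row [(333, 111, 95), (334, 69, 86), (335, 77, 105), (336, 114, 150), (337, 117, 149), (338, 79, 102), (339, 59, 79), (340, 59, 78), (341, 58, 79), (342, 75, 103), (343, 130, 164), (344, 162, 207), (345, 154, 200), (346, 150, 196), (347, 150, 196)]
-0.006 0.009 [338.238  175.3109]
-0.006 0.081 [339.0222 155.4503]
0 0.009 [340.6826 175.2641]
0 0.081 [341.5941 155.4019]
0.006 0.009 [343.127  175.2173]
0.006 0.081 [344.1657 155.3535]
```

Run:
```python
from h import *
from rig import get_state
s=get_state();print(s["clock"],s["position"],s["qd"].round(4),s["contact_force"])
for t in([.5728,.0280,.1176],):print(delta(s,t,.277)[:2])
```

```text
5.325 [0.57187581 0.02794103 0.14769247] [ 0.0023 -0.0003 -0.0011  0.0005  0.0004  0.0021] [ 0.23291459  0.27824369 -1.59764071]
(array([0.02, 3.01, 0.09]), array([-0.  , -0.04,  0.  ]))
```

```bash
python3 -m jog '[255,0,0.5,0.05,0,0,0, 255,0,1.2,0.1,0,0,0, 255,0,2,0.1,0,-0.04,0, 255,0,2.5,0.1,0,-0.04,0, 255,0,2.8,0.1,0,-0.04,0, 255,0,2.8,0.1,0,-0.04,0, 255,0,2.8,0.1,0,-0.04,0]'
python3 - <<'E'
from h import *
from rig import get_state,get_image
s=get_state();print(s["position"],s["contact_force"],s["moment"])
im={n:get_image(n)["color"] for n in("side","top")}
for n in im: cv2.imwrite(f"pics/{n}5.png",im[n])
z=lambda im,x0,y0,w,h,k:cv2.resize(im[y0:y0+h,x0:x0+w],None,fx=k,fy=k,interpolation=cv2.INTER_CUBIC)
cv2.imwrite("pics/z5.png",np.hstack([z(im["side"],310,130,50,75,8),z(im["top"],230,170,50,75,8)]))
E
```

```text
clock: 6.2
position: [0.5728, 0.0293, 0.1195]
ee_rot: [0.565, -0.565, 0.425, -0.426]
contact_force: [0.1, -0.3, -0.9]
width: 0.0114
[0.57279953 0.02927203 0.1194966 ] [ 0.13302521 -0.31703918 -0.88447941] [-0.00183282  0.01328979 -0.02563521]
```

View pics/z5.png

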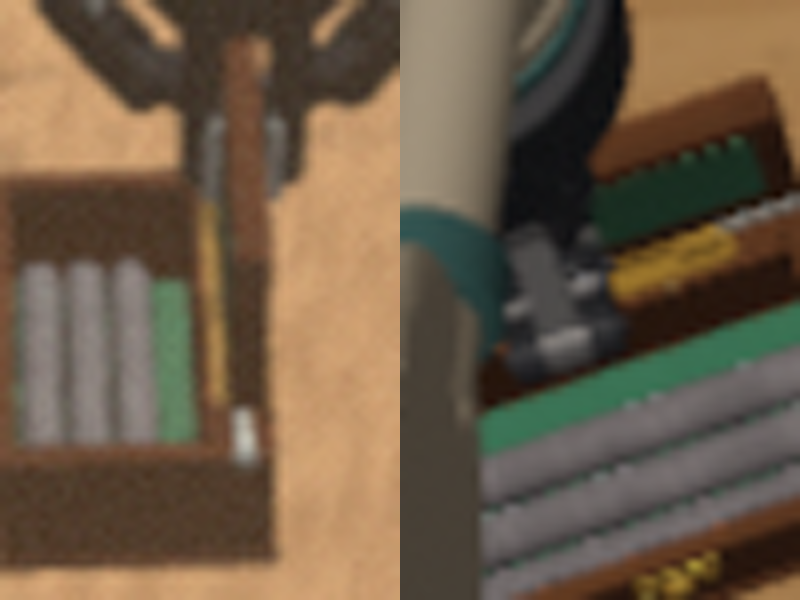

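Run:
```python
from h import *
np.set_printoptions(precision=4,suppress=True)
im=cv2.imread("pics/top5.png");x0,y0,w,h=255,172,32,34
b=cv2.convertScaleAbs(cv2.resize(im[y0:y0+h,x0:x0+w],None,fx=17,fy=17,interpolation=cv2.INTER_NEAREST),alpha=1.6)
for i in range(0,w,5): cv2.putText(b,str(x0+i),(i*17,10),0,.35,(255,0,0),1)
for j in range(0,h,5): cv2.putText(b,str(y0+j),(0,j*17+12),0,.35,(255,0,0),1)
cv2.imwrite("pics/z5b.png",b)
yaw=.278;T=np.array([.5728,.0293]);az=.1195-.0475
for dy in (0,.0015,.003):
  f=lambda lx,ly,lz:np.r_[T+rot(yaw)@[lx,ly+dy],az+lz]
  print(dy,"top corners",proj("top",f(.006,-.063,.081)),proj("top",f(-.006,-.063,.081)),"bot",proj("top",f(-.006,-.063,.009)),proj("top",f(.006,-.063,.009)))
  print("  side end",proj("side",f(.006,-.063,.081)),proj("side",f(.006,-.063,.009)),proj("side",f(0,-.063,.009)))
s=cv2.imread("pics/side5.png").astype(int)
print([(v,int(s[v,339:342,2].mean())) for v in range(155,192)])
for v in(164,168,172,176,179): print(v,[(u,int(s[v,u,2])) for u in range(335,347)])
```

```text
0 top corners [275.7109 178.2763] [277.7403 184.0022] bot [280.7211 194.3305] [278.8195 188.9598]
  side end [344.4283 162.9527] [343.3972 182.0595] [341.0012 182.115 ]
0.0015 top corners [274.958 178.534] [276.9854 184.2614] bot [280.0173 194.5735] [278.1173 189.2016]
  side end [344.3928 162.4795] [343.3642 181.5947] [340.97   181.6501]
0.003 top corners [274.2048 178.7919] [276.2304 184.5207] bot [279.3132 194.8166] [277.4149 189.4434]
  side end [344.3574 162.007 ] [343.3313 181.1307] [340.9389 181.186 ]
[(155, 108), (156, 106), (157, 106), (158, 105), (159, 105), (160, 105), (161, 102), (162, 91), (163, 79), (164, 76), (165, 76), (166, 77), (167, 78), (168, 77), (169, 73), (170, 73), (171, 75), (172, 73), (173, 76), (174, 76), (175, 75), (176, 74), (177, 77), (178, 77), (179, 76), (180, 85), (181, 132), (182, 156), (183, 158), (184, 170), (185, 169), (186, 151), (187, 120), (188, 90), (189, 83), (190, 80), (191, 81)]
164 [(335, 152), (336, 160), (337, 122), (338, 74), (339, 74), (340, 77), (341, 78), (342, 81), (343, 109), (344, 173), (345, 202), (346, 206)]
168 [(335, 117), (336, 141), (337, 127), (338, 82), (339, 73), (340, 78), (341, 81), (342, 82), (343, 135), (344, 192), (345, 206), (346, 205)]
172 [(335, 108), (336, 160), (337, 157), (338, 97), (339, 73), (340, 74), (341, 74), (342, 81), (343, 142), (344, 192), (345, 196), (346, 195)]
176 [(335, 102), (336, 151), (337, 157), (338, 105), (339, 74), (340, 77), (341, 73), (342, 84), (343, 132), (344, 180), (345, 199), (346, 198)]
179 [(335, 109), (336, 144), (337, 145), (338, 117), (339, 82), (340, 74), (341, 73), (342, 79), (343, 124), (344, 180), (345, 204), (346, 201)]
```

View pics/z5b.png

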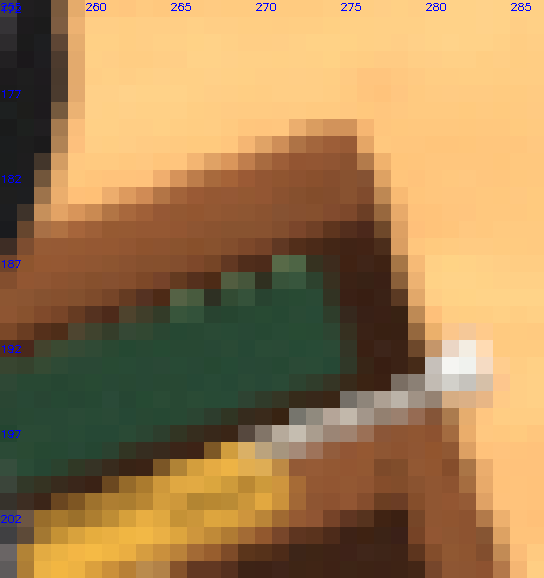

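```bash
python3 -m jog '[255,0.1,0,0,0,0,0, 255,0.1,0.1,0,0,0,0, 255,0.1,0.2,0,0,0,0, 255,0.1,0.3,0,0,0,0, 255,0.1,0.4,0,0,0,0, 255,0.1,0.5,0,0,0,0, 255,0.1,0.5,0,0,0,0]' 
python3 -c "
from rig import get_state
s=get_state();print(s['position'],s['contact_force'],s['moment'])"
```

```text
clock: 7.18
position: [0.5728, 0.0283, 0.1142]
ee_rot: [-0.565, 0.565, -0.426, 0.426]
contact_force: [-0.0, -0.2, -1.2]
width: 0.0109
[0.57279501 0.02830997 0.11415393] [-0.02249001 -0.20294481 -1.21542477] [-0.02677441  0.04423461 -0.00132473]
```

```bash
python3 -m jog '[255,0,0.1,0,0,0,0, 255,0,0.2,0,0,0,0, 255,0,0.3,0,0,0,0, 255,0,0.3,0,0,0,0]' 
python3 -c "
from rig import get_state
s=get_state();print(s['position'],s['contact_force'],s['moment'])"
```

```text
clock: 7.68
position: [0.5727, 0.0282, 0.1119]
ee_rot: [-0.565, 0.565, -0.426, 0.426]
contact_force: [-2.0, 0.4, 3.9]
width: 0.0111
[0.57266357 0.0281981  0.11188046] [-2.0121415   0.40993773  3.86488591] [-0.03028507  0.44602752  0.04127767]
```

```bash
python3 -m jog '[255,0,0.1,0,0,0,0, 255,0,0.2,0,0,0,0, 255,0,0.2,0,0,0,0]' 
python3 -c "
from rig import get_state
s=get_state();print(s['position'],s['contact_force'],s['moment'])"
```

```text
clock: 8.05
position: [0.5728, 0.0282, 0.1118]
ee_rot: [0.565, -0.565, 0.425, -0.426]
contact_force: [-4.6, -0.9, 13.9]
width: 0.0116
[0.5727875  0.02817061 0.1117799 ] [-4.62871675 -0.91733682 13.88916471] [-0.01392976  1.05395796  0.06725994]
```

```bash
python3 -m jog '[255,0,-0.05,-0.05,0,0,0, 255,0,-0.1,-0.1,0,0,0, 255,0,-0.1,-0.1,0,0,0, 255,0,-0.1,-0.1,0,0,0]' 
python3 -c "
from rig import get_state
s=get_state();print(s['position'],s['contact_force'],s['moment'])"
```

```text
clock: 8.55
position: [0.5724, 0.0281, 0.1116]
ee_rot: [0.565, -0.564, 0.425, -0.426]
contact_force: [-1.5, 0.9, 7.7]
width: 0.0112
[0.57240896 0.02805426 0.11164802] [-1.53818787  0.86535231  7.74218249] [0.0624288  0.47191503 0.04539233]
```

```bash
python3 -m jog '[255,0,0,-0.04,0,0,0, 255,0,0,-0.08,0,0,0, 255,0,0,-0.08,0,0,0, 255,0,0.05,-0.08,0,0,0, 255,0,0.05,-0.08,0,0,0]'
python3 - <<'E'
from h import *
from rig import get_state,get_image
s=get_state();print(s["position"],s["contact_force"],s["moment"],s["width"])
im={n:get_image(n)["color"] for n in("side","top")}
for n in im: cv2.imwrite(f"pics/{n}6.png",im[n])
z=lambda im,x0,y0,w,h,k:cv2.resize(im[y0:y0+h,x0:x0+w],None,fx=k,fy=k,interpolation=cv2.INTER_CUBIC)
cv2.imwrite("pics/z6.png",np.hstack([z(im["side"],310,130,50,75,8),z(im["top"],230,170,50,75,8)]))
E
```

```text
clock: 9.18
position: [0.5723, 0.028, 0.1116]
ee_rot: [0.565, -0.564, 0.425, -0.426]
contact_force: [-1.7, 0.9, 8.9]
width: 0.0114
[0.57227465 0.02800735 0.11160614] [-1.68571775  0.85783111  8.86451463] [0.18517252 0.40599623 0.03581713] 0.011401126620753684
```

View pics/z6.png

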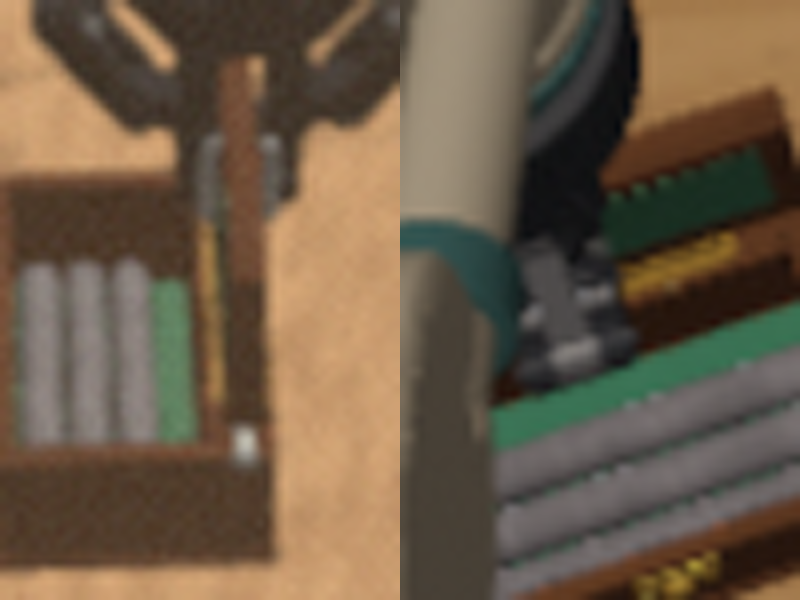

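```bash
python3 -m jog '[255,0,0,-0.05,0,0,0, 255,0,0,-0.1,0,0,0, 255,0,0,-0.1,0,0,0, 255,0,0,-0.1,0,0,0]' 
python3 -c "
from rig import get_state
s=get_state();print(s['position'],s['contact_force'],s['moment'])"
```

```text
clock: 9.78
position: [0.5721, 0.028, 0.1116]
ee_rot: [0.566, -0.563, 0.424, -0.427]
contact_force: [-0.3, 1.0, 7.6]
width: 0.0114
[0.57207311 0.02796038 0.11157769] [-0.25955729  0.99884209  7.59595594] [0.24301051 0.04228671 0.02472081]
```

Run:
```python
from h import *
from rig import get_state,get_image
np.set_printoptions(precision=4,suppress=True)
d=get_image("side")["color"];t=get_image("top")["color"];cv2.imwrite("pics/side7.png",d);cv2.imwrite("pics/top7.png",t)
st=get_state();print(st["clock"],st["position"],st["contact_force"],np.abs(st["qd"]).max(),delta(st,st["position"],.277)[1]*8)
yaw=.277;T=st["position"][:2];az=.064
f=lambda lx,ly,lz:np.r_[T+rot(yaw)@[lx,ly+.001],az+lz]
print("side pred TR,BR",proj("side",f(.006,-.063,.081)),proj("side",f(.006,-.063,.009)))
print("top pred",proj("top",f(.006,-.063,.081)))
s=d.astype(int)
print([(v,int(s[v,339:342,2].mean())) for v in range(160,190)])
def half(row):
    a=row[:3].mean();b=row[-3:].mean();h=(a+b)/2
    i=np.nonzero((row[:-1]<h)&(row[1:]>=h))[0][0];return 340+i+(h-row[i])/(row[i+1]-row[i])
print([(v,round(half(s[v,340:348,2].astype(float)),2)) for v in range(158,182,2)])
b=cv2.convertScaleAbs(cv2.resize(t[172:206,255:287],None,fx=17,fy=17,interpolation=cv2.INTER_NEAREST),alpha=1.6);cv2.imwrite("pics/z7.png",b)
for n,o in(("side",(383,155)),("top",(0,0))):
  a=cv2.imread(f"pics/{n}0.png");print(n)
cv2.imwrite("pics/whole7.png",d)
```

```text
9.875 [0.5721 0.028  0.1116] [-0.8581  1.3636  7.8065] 0.002393100856281467 [-0.32  0.08  0.08]
side pred TR,BR [343.8502 165.2068] [342.8525 184.1033]
top pred [276.3022 180.0459]
[(160, 110), (161, 108), (162, 106), (163, 108), (164, 103), (165, 86), (166, 75), (167, 78), (168, 78), (169, 79), (170, 79), (171, 76), (172, 76), (173, 72), (174, 75), (175, 77), (176, 75), (177, 77), (178, 76), (179, 78), (180, 77), (181, 79), (182, 80), (183, 119), (184, 161), (185, 171), (186, 151), (187, 119), (188, 92), (189, 81)]
[(158, np.float64(342.89)), (160, np.float64(342.78)), (162, np.float64(342.67)), (164, np.float64(342.82)), (166, np.float64(342.81)), (168, np.float64(342.76)), (170, np.float64(342.73)), (172, np.float64(342.8)), (174, np.float64(343.23)), (176, np.float64(343.1)), (178, np.float64(343.2)), (180, np.float64(343.3))]
side
top
```

View pics/z7.png

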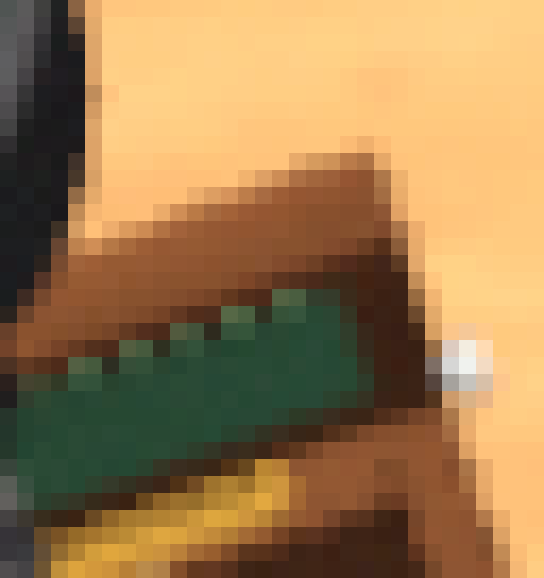

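View pics/whole7.png

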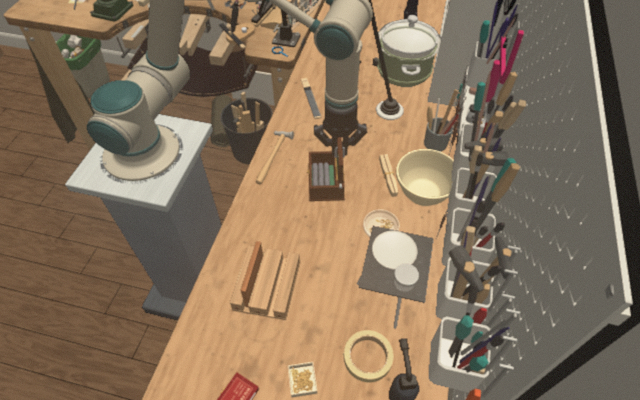

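```bash
python3 -c "
from rig import sign_off,get_state
print(sign_off());s=get_state();print(s['clock'],s['position'],s['contact_force'],s['width'])"
```

```text
the job is handed in; nothing more can be done
None
the job is handed in; nothing more can be done
```

The lid is in the hinge and I have handed the job in. The arm is still gripping it upright and pressing lightly down, and no verdict was reported.

**What I did:** I gripped the lid mid top edge at a set grip of 45 N and lifted it clear of the rack. I carried it over the casket with the green side facing in, lined it up from both camera views, and lowered it until it touched. I then moved it about 3 mm towards the casket front until the sideways force on the hinge was almost gone.

**Last checks, at 9.9 s:**
- **Seating:** the estimated knuckle height is about 64 mm, which matches the hinge axis, so I take both knuckles to be in their gaps. It comes from where the lid sat when I gripped it; the knuckles were hidden from both cameras. I did not test the play along the hinge separately.
- **Press:** about 7.8 N upward on the tool, with about 1 N sideways, and the arm at rest.
- **Other objects:** in the last side view the blank, hammer and ring clamp look undisturbed. The dish was clear of the path and also looks unmoved; I did not measure any of them.

**Disagreements:**
- **Camera views:** they placed the casket 2–3 mm apart. I trusted the top view, because it agreed with the arm's own position.
- **Lid lean:** the side view suggests the lid leans about 0.04 rad in the jaws, within the 0.12 limit. That reading is noisy, and I did not correct it.

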